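Stand the fallen table leg up in the deep bin

TASK

A table leg has fallen over in the deep plywood bin. Lift its plain wooden end and lean that end on the rim of the bin's end wall, let go so that it leans there by itself, then take it again near the top and stand it upright, rubber foot down, wholly on the yellow square on the bin floor. Keep the foot inside the bin the whole time, do not let the leg drop or fall over, and leave all the other things where they are.

Things in the scene. Friction and masses are not known exactly. Their poses are not given: they have to be found in the camera images.
- leg: Square dark-wood table leg, 230 mm long, 40 x 40 mm section, about 0.26 kg, loose. Origin at its middle; its x axis runs along the leg from the foot (a black rubber cap, the last 14 mm at x = -115 mm) to the plain wooden top (x = +115 mm). It starts lying flat on the bin floor, z axis up, along the bin's length, foot towards the bin's -x wall.
- leg_foot (a point): Centre of the leg's foot end face (outer face of the black rubber cap).
- leg_top (a point): Centre of the leg's plain wooden end face, 230 mm from leg_foot.
- bin: Fixed open plywood bin, outside 294 (x) x 274 (y) x 127 mm high; walls and floor 12 mm, so inside 270 x 250 mm and 115 mm deep, plain square walls. Origin at the centre of its underside, on the bench; its x axis is its length (points roughly to the robot's left), z up. The end walls are those at x = -135 and +135 mm (inner faces).
- pad: Yellow painted square, 90 x 90 mm and of no thickness that matters, on the bin floor in the half of the bin nearer the robot; origin at its centre, level with the floor (12 mm above the bench). It only marks the place; its sides run along the bin's sides.
- offcut_a: Bystander: light wood offcut 90 x 32 x 20 mm lying in the bin along its far wall; origin under its centre.
- offcut_b: Bystander: brown wood offcut 60 x 30 x 25 mm lying in the bin along its far wall; origin under its centre.
- glue: Bystander: white glue bottle with orange cap, 60 mm across, 170 mm tall, standing on the bench to the left; origin under its centre.
- jar: Bystander: glass jar with steel lid, 70 mm across, 90 mm tall, on the bench to the right; origin under its centre.
- tape: Bystander: blue ring of tape, 90 mm across, 25 mm tall, on the bench to the right; origin under its centre.
Not all that is in view belongs to the job. There is more than one size of the leg; the one meant has the size given above.

How it is judged (in metres and radians):
On the way:
1. The leg leans by itself in the bin, plain end up on an end wall's rim (its length 10 to 70 degrees from vertical), rubber foot on the bin floor, let go and still (angle between leg's own x axis and vertical between 0.17 and 1.22 rad and height (world z) of leg_foot below 0.045 m and contact force between leg and bin above 0.5 N and contact force between the fingers and leg below 0.1 N and linear speed of leg below 0.03 m/s and angular speed of leg below 0.15 rad/s), for 0.2 s.
At the end, for the whole second after the job is handed in: The leg stands upright on its rubber foot (within 3.4 degrees) on the bin floor, its foot's centre within 27 mm of the yellow square's centre along each of the square's sides, let go and still (angle between leg's own x axis and vertical below 0.06 rad and x of leg_foot in the frame of pad between -0.027 and 0.027 m and y of leg_foot in the frame of pad between -0.027 and 0.027 m and height (world z) of leg_foot below 0.018 m and contact force between the fingers and leg below 0.1 N and linear speed of leg below 0.03 m/s and angular speed of leg below 0.15 rad/s); the robot touches nothing.
It fails at once if The foot is lifted above the bin's rim (height (world z) of leg_foot above 0.127 m).
It fails at once if The leg drops or falls: moves faster than 0.5 m/s while not gripped (contact force between the fingers and leg below 0.1 N and linear speed of leg above 0.5 m/s).
It fails at once if One of the other things is moved more than 30 mm (distance of any of offcut_a, offcut_b, glue, jar, tape from where it was at the start of the episode above 0.03 m).
It also fails if it takes over 58 s, if anything falls off the work surface, if the arm or the gripper's body presses on something with over 40 N, if the wrist force passes 120 N, or if a joint passes its speed limit or range.

ROBOT

A 6-joint arm with a two-finger parallel gripper is mounted at the origin on the work surface. World frame = base frame: x ahead of the robot, y to its left, z up, the work surface at z = 0. Lengths are in mm, angles in rad, forces in N, time in s.
With the tool pointing down it reaches from about 400 to 925 mm from the base axis. Payload 12.5 kg.
Tool frame: the origin (TCP) lies on the mounting face of the last link; the fingertips stand 190 mm ahead of it and the grasp point (between the pads) lies 171 mm ahead of it; x points along the fingers, y is the direction in which the jaws open and shut, and the axes are right-handed (so a half turn about x gives the same grasp; the last joint's range is limited). The gripper opens to 95 mm and grips with 3 to 60 N. Pads are 20 mm wide; open, the fingers measure 119 mm over their backs; the gripper's body (75 mm by 180 mm) begins 59 mm behind the grasp point.
Start: joints at [-1.212, 0.491, 1.559, -0, 1.092, -0.106], TCP at [280.171, -558.685, 404.761] pointing down, gripper open.
Joint ranges: [-3.1, 3.1], [-0.84, 2.19], [0.05, 2.79], [-1.13, 4.28], [0.06, 2.93], [-2.69, 2.69]. Speed limits (rad/s): [2.22, 2.22, 2.79, 3.14, 3.14, 3.14].

INTERFACE

Orientations are given as [roll, pitch, yaw] about the fixed x, y, z axes, in that order (R = Rz(yaw) Ry(pitch) Rx(roll)).
In Python, from cell import env, eyes gives the robot as it stands. The module is installed in compiled form; this text tells all that it offers.
- The arm moves only by the tool jog_arm, never from a script. Its argument "deltas" is one flat list of numbers, 7 for each row, row after row: the shift along the tool's x, y, z in mm, then the turn, a rotation vector about the tool's x, y, z in rad, then the opening, from 0 (shut) to 1 (fully open). A call has 1 to 10 rows; each row shifts and turns the pose as measured when the row begins, along the tool's axes as they then stand; what a row does not reach is not made up. A row lasts 1/8 s, in which the tool goes at most 62.5 mm and 10.7 degrees, less where a joint would pass 70% of its speed; a pose out of reach is approached as far as the arm can. A call is refused whole if a number of a shift passes 62.5 or a number of a turn 0.188, either way. A call with a gripper value outside its range is refused whole. The fingers move at their own pace and stop on an object; the grip force is fixed at half the most. Time passes only in rows, so rows that do not move let the fingers close. It gives the time, the measured TCP pose, the force and the opening at its end, in the units of the state.
- env.state(): the state, without advancing time (a new reading comes with each control period).
- eyes.read_camera(name): name is "scene" or "top" or "wrist"; returns a dict with "image" (384x512x3 uint8, red, green, blue), "fovy" (degrees; the focal length in pixels is half the picture's height over the tangent of half this angle, whatever the lens; pixels are square), "cx", "cy" (the principal point, pixels), "dist" ([k1, k2, p1, p2, k3] as OpenCV has them; the pictures are not rectified), "world_from_camera" (4x4, takes a point from camera to world coordinates). Camera axes: x right, y up, looking along -z (the intrinsics and any distortion apply to the point x, -y, -z); pixel columns grow to the right and rows downward; lengths in mm; the calibration is good to about 2 mm. A picture is of the moment at which its call begins. There is no depth.
- env.job_done(): hands the job in, once; it reports no verdict.
The state is a dict: "t": time; "joints": joint angles; "qvel": joint speeds; "tau": joint torques, N m; "eef_pos": TCP position; "tcp_rot": TCP orientation; "ft_force": force on the tool from outside, world axes, zero at the start; "moment": the same for the moment, N m; "opening": opening from 0.0 (shut) to 1.0 (fully open).
Only numpy, scipy, OpenCV 4.12 (cv2) and the standard library are available. Lean on these libraries where they do the work, as an engineer would, in place of code of your own. Each camera call takes 0.05 s, during which the arm holds its last target.

## Working session

There is one attempt and no reset: what is moved stays moved. The work goes in short steps, Python scripts to look and compute and a tool call to move; the robot and the scene stay as the last step left them, time stands still between calls to the robot, and variables do not carry over. Pictures are saved under pics/ and viewed, and the job is handed in when it is done.

Besides the shell and the picture viewer there is one more tool, called after "Emit:" by a JSON object that holds its "fn" and its "kwargs". jog_arm: Moves the arm, as the interface text tells. Its arguments: {"type":"object","properties":{"deltas":{"type":"array","items":{"type":"number"}}},"required":["deltas"]}

```bash
mkdir -p pics; ls; python3 - <<'E'
from cell import env, eyes
import cv2,json
print(env.state())
for n in ["scene","top","wrist"]:
    r=eyes.read_camera(n)
    cv2.imwrite(f"pics/{n}0.png",r["image"][:,:,::-1])
    print(n,{k:(v.tolist() if hasattr(v,'tolist') else v) for k,v in r.items() if k!="image"})
print(env.state()["t"])
E
```

```text
pics
{'t': 0.0, 'joints': array([-1.21160111e+00,  4.91543532e-01,  1.55949396e+00, -2.60135251e-05,
        1.09168267e+00, -1.05579044e-01]), 'qvel': array([-0.0016487 , -0.00047218,  0.00054862,  0.00127283,  0.00183679,
        0.0003188 ]), 'tau': array([-7.49904825e-05, -6.12643576e+01, -2.58180696e+01,  6.92777149e-02,
        4.81838908e-02, -9.21571291e-05]), 'eef_pos': array([ 280.15120434, -558.64056486,  404.15625639]), 'tcp_rot': array([-1.65591626,  1.56966859,  1.95046266]), 'ft_force': array([0.17462272, 0.35851929, 0.2750775 ]), 'moment': array([ 0.04743641,  0.02320301, -0.00888653]), 'opening': 0.9964626843535709}
scene {'fovy': 45.81072835466686, 'cx': 258.82790072836195, 'cy': 193.25872858174833, 'dist': [-0.08443937381922058, 0.0, 0.0, 0.0, 0.0], 'world_from_camera': [[0.3813996107159768, -0.515800264281319, 0.7671273846715569, 1790.99533364601], [0.92411690037329, 0.1918397209897544, -0.33046251813940425, -529.9700328549221], [0.02328715075238336, 0.8349536566887378, 0.5498273363447301, 975.570200278625], [0.0, 0.0, 0.0, 1.0]]}
top {'fovy': 52.337847126750475, 'cx': 258.21099732682626, 'cy': 193.6389155534424, 'dist': [0.04195244507925316, 0.0, 0.0, 0.0, 0.0], 'world_from_camera': [[0.015698792528051043, 0.9962033311070684, -0.08562984879317422, 436.7857988548694], [-0.9997412620532077, 0.0142291167362177, -0.017746582351725788, 2.673942430456859], [-0.01646076733997238, 0.08588629301633502, 0.9961689554540893, 1201.4369655697308], [0.0, 0.0, 0.0, 1.0]]}
wrist {'fovy': 58.30421124789212, 'cx': 257.4151964661487, 'cy': 184.74837978028503, 'dist': [-0.07376692835455967, 0.0, 0.0, 0.0, 0.0], 'world_from_camera': [[0.4489317829432025, 0.8597457228626038, 0.24351087508136982, 347.66715043243136], [-0.8935646195532159, 0.43242422579904755, 0.12062984549774271, -523.2835962036005], [-0.0015890079144488963, -0.2717472740646198, 0.9623673384380284, 384.7354662670154], [0.0, 0.0, 0.0, 1.0]]}
0.15
```

View pics/scene0.png

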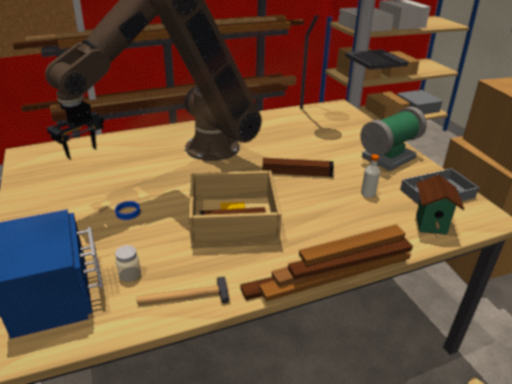

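View pics/top0.png

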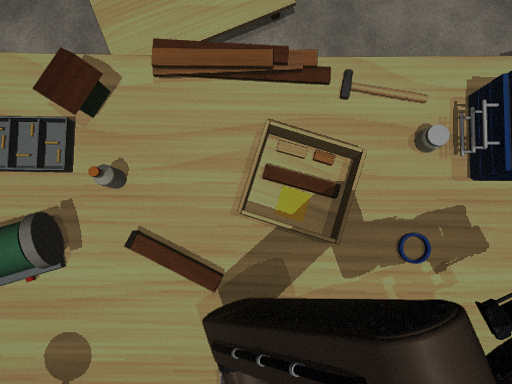

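The top view shows the bin at about (303,181). Leg candidates are:
- the dark leg in the bin at (300,180)
- a longer dark leg loose on the bench at (175,260)
- the plank pile at (240,60)

The one in the bin fits the description. I'll check it in a close crop.

```bash
python3 - <<'E'
import cv2
i=cv2.imread("pics/top0.png")
c=i[110:255,225:380]; cv2.imwrite("pics/topc.png",cv2.resize(c,None,fx=5,fy=5,interpolation=cv2.INTER_CUBIC)[:, :800][:600*2])
c=cv2.resize(c,None,fx=4.1,fy=4.1,interpolation=cv2.INTER_CUBIC); cv2.imwrite("pics/topc.png",c);print(c.shape)
E
```

```text
(594, 636, 3)
```

View pics/topc.png

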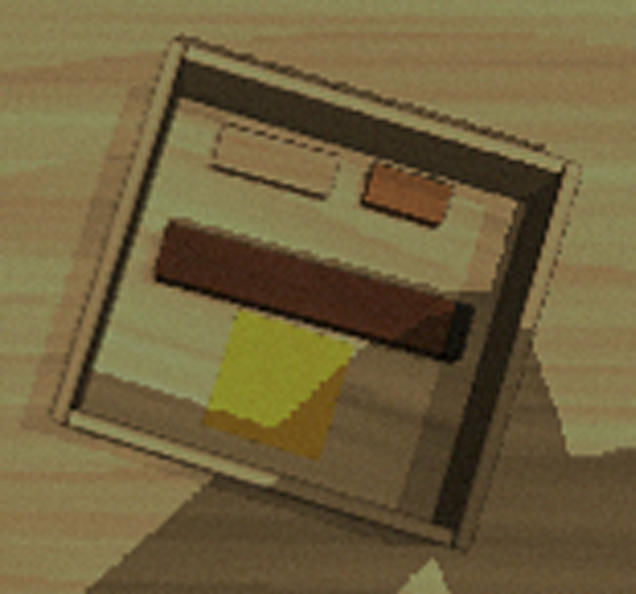

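The crop confirms it: the black rubber foot is at the right, about (337,190) in the full image, and the plain end is at the left, about (264,171). The yellow pad is partly under the leg's shadow, at about (293,203). Next I measure.

```bash
cat > h.py <<'E'
import numpy as np, cv2, json
from scipy.spatial.transform import Rotation as R
def K(c):
    f=192/np.tan(np.radians(c["fovy"])/2); return np.array([[f,0,c["cx"]],[0,f,c["cy"]],[0,0,1.]])
def ray(c,uv):
    p=cv2.undistortPoints(np.array(uv,float).reshape(-1,1,2),K(c),np.array(c["dist"])).reshape(-1,2)
    T=np.array(c["world_from_camera"]); d=np.c_[p[:,0],-p[:,1],-np.ones(len(p))]@T[:3,:3].T
    return T[:3,3],d
def atz(c,uv,z):
    o,d=ray(c,uv); return o+d*((z-o[2])/d[:,2])[:,None]
def proj(c,P):
    T=np.array(c["world_from_camera"]); q=(np.atleast_2d(P)-T[:3,3])@T[:3,:3]
    q=q*[1,-1,-1]; return cv2.projectPoints(q.reshape(-1,1,3),np.zeros(3),np.zeros(3),K(c),np.array(c["dist"]))[0].reshape(-1,2)
E
python3 - <<'E'
from h import *
from cell import eyes
c=eyes.read_camera("top")
f=lambda a:np.array(a)/4.1+[225,110]-[.5*0,0]
rim=atz(c,f([(182,38),(580,163),(465,548),(54,422)]),127)
print(rim.round(1)); print([np.linalg.norm(rim[i]-rim[(i+1)%4]).round(1) for i in range(4)])
cen=rim.mean(0); ex=(rim[0]-rim[1]+rim[3]-rim[2]); yaw=np.arctan2(ex[1],ex[0])
print("bin",cen,yaw)
leg=atz(c,f([(174,220),(155,281),(474,303),(458,362)]),52); print(leg.round(1),leg.mean(0))
print([np.linalg.norm(leg[i]-leg[j]).round(1) for i,j in((0,1),(2,3),(0,2),(1,3))])
e=leg[0]+leg[1]-leg[2]-leg[3]; print("legyaw",np.arctan2(e[1],e[0]))
pad=atz(c,f([(205,424),(320,460),(355,345),(238,310)]),12);print(pad.round(1),[np.linalg.norm(pad[i]-pad[(i+1)%4]).round(1) for i in range(4)])
Rb=np.array([[np.cos(yaw),np.sin(yaw)],[-np.sin(yaw),np.cos(yaw)]])
print("leg in bin",(leg[:,:2]-cen[:2])@Rb.T); print("pad in bin",(pad[:,:2]-cen[:2])@Rb.T)
oa=atz(c,f([(215,125),(340,152),(330,195),(212,165)]),32); print("oa",(oa[:,:2]-cen[:2])@Rb.T)
ob=atz(c,f([(372,163),(452,187),(443,225),(362,205)]),37); print("ob",(ob[:,:2]-cen[:2])@Rb.T)
E
```

```text
[[ 738.6   -6.2  127. ]
 [ 655.2 -275.5  127. ]
 [ 396.  -198.1  127. ]
 [ 475.1   76.1  127. ]]
[np.float64(281.9), np.float64(270.5), np.float64(285.3), np.float64(276.1)]
bin [ 566.2200888  -100.92068088  127.        ] 1.2800695613412096
[[ 625.4   -2.9   52. ]
 [ 580.7   10.2   52. ]
 [ 567.8 -219.    52. ]
 [ 525.2 -207.5   52. ]] [ 574.75933544 -104.76350074   52.        ]
[np.float64(46.6), np.float64(44.2), np.float64(223.6), np.float64(224.7)]
legyaw 1.3158634036922
[[ 479.4  -28.1   12. ]
 [ 454.2 -113.3   12. ]
 [ 539.8 -138.8   12. ]
 [ 564.8  -51.7   12. ]] [np.float64(88.8), np.float64(89.3), np.float64(90.6), np.float64(88.5)]
leg in bin [[ 110.89909142  -28.55533744]
 [ 110.64840376   18.01223867]
 [-112.62260474  -35.36509804]
 [-113.86007516    8.77842555]]
pad in bin [[ 44.86478436 104.01876829]
 [-43.98132556 103.7976198 ]
 [-43.82269343  14.46546108]
 [ 46.74048783  15.5188776 ]]
oa [[ 104.08992707 -108.52840713]
 [  10.08862645 -116.62232879]
 [   7.71950744  -83.75994606]
 [  97.26913016  -79.25952231]]
ob [[ -14.42849982 -114.59912989]
 [ -75.26825023 -114.89189225]
 [ -77.0864245   -86.04256769]
 [ -16.52135499  -82.62202385]]
```

```bash
cat >> h.py <<'E'
from scipy.linalg import logm, expm
def pose(s):
    T=np.eye(4); T[:3,:3]=R.from_euler("xyz",s["tcp_rot"]).as_matrix(); T[:3,3]=s["eef_pos"]; return T
def mk(xax,yax,grasp):
    x=np.array(xax,float);x/=np.linalg.norm(x); y=np.array(yax,float); y-=x*(x@y); y/=np.linalg.norm(y)
    T=np.eye(4); T[:3,:3]=np.c_[x,y,np.cross(x,y)]; T[:3,3]=np.array(grasp)-171*x; return T
def row(T0,T1,vmax=45,wmax=.15,n=None):
    D=np.linalg.inv(T0)@T1
    L=np.real(logm(D)); a=np.linalg.norm(L[:3,3]); w=np.linalg.norm([L[2,1],L[0,2],L[1,0]])
    n=n or max(1,int(np.ceil(max(a/vmax,w/wmax))))
    E=expm(L/n); v=E[:3,3]; r=R.from_matrix(E[:3,:3]).as_rotvec()
    print("n",n,"row",v.round(1).tolist(),r.round(4).tolist())
    return n,v,r
# bin frame
YB=1.282; CB=np.array([566.2,-100.9,0.])
bx=np.array([np.cos(YB),np.sin(YB),0]); by=np.array([-np.sin(YB),np.cos(YB),0]); bz=np.array([0,0,1.])
def B(p): return CB+p[0]*bx+p[1]*by+p[2]*bz
def toB(p): q=np.array(p)-CB; return np.array([q@bx,q@by,q[2]])
E
python3 - <<'E'
from h import *
from cell import env
s=env.state(); T=pose(s); print(T.round(3)); 
ly=1.305; perp=np.array([-np.sin(ly),np.cos(ly),0])
for sg in(1,-1):
    T1=mk([0,0,-1],sg*perp,[574.5+40*np.cos(ly),-105+40*np.sin(ly),210]); print(sg,T1.round(2)); row(T,T1)
E
```

```text
[[-0.00000e+00  4.48000e-01 -8.94000e-01  2.80152e+02]
 [ 1.00000e-03 -8.94000e-01 -4.48000e-01 -5.58687e+02]
 [-1.00000e+00 -1.00000e-03 -0.00000e+00  4.04406e+02]
 [ 0.00000e+00  0.00000e+00  0.00000e+00  1.00000e+00]]
1 [[ 0.0000e+00 -9.6000e-01  2.6000e-01  5.8501e+02]
 [ 0.0000e+00  2.6000e-01  9.6000e-01 -6.6400e+01]
 [-1.0000e+00  0.0000e+00  0.0000e+00  3.8100e+02]
 [ 0.0000e+00  0.0000e+00  0.0000e+00  1.0000e+00]]
n 17 row [1.4, -42.8, 2.7] [0.1354, 0.0, 0.0]
-1 [[ 0.0000e+00  9.6000e-01 -2.6000e-01  5.8501e+02]
 [ 0.0000e+00 -2.6000e-01 -9.6000e-01 -6.6400e+01]
 [-1.0000e+00  0.0000e+00 -0.0000e+00  3.8100e+02]
 [ 0.0000e+00  0.0000e+00  0.0000e+00  1.0000e+00]]
n 14 row [1.7, -6.8, -42.0] [-0.06, -0.0, 0.0]
```

Emit:
{"fn": "jog_arm", "kwargs": {"deltas": [1.7, -6.8, -42, -0.06, 0, 0, 1, 1.7, -6.8, -42, -0.06, 0, 0, 1, 1.7, -6.8, -42, -0.06, 0, 0, 1, 1.7, -6.8, -42, -0.06, 0, 0, 1, 1.7, -6.8, -42, -0.06, 0, 0, 1, 1.7, -6.8, -42, -0.06, 0, 0, 1, 1.7, -6.8, -42, -0.06, 0, 0, 1, 1.7, -6.8, -42, -0.06, 0, 0, 1]}}

```text
t: 1.2
eef_pos: [510.3, -302.4, 389.0]
tcp_rot: [-1.89, 1.569, 2.206]
ft_force: [-0.1, 0.3, 0.3]
opening: 1.001
```

```bash
cat > go1.py <<'E'
from h import *
from cell import env
s=env.state(); T=pose(s); print(s["t"],s["joints"].round(2),s["eef_pos"].round(1))
ly=1.305; perp=np.array([-np.sin(ly),np.cos(ly),0])
row(T,mk([0,0,-1],-perp,[574.5+40*np.cos(ly),-105+40*np.sin(ly),210]))
E
python3 go1.py
```

```text
1.2 [-0.65  0.46  1.66  0.    1.02 -0.03] [ 510.3 -302.4  389. ]
n 6 row [1.4, -6.7, -40.9] [-0.0583, -0.0002, 0.0003]
```

Emit:
{"fn": "jog_arm", "kwargs": {"deltas": [1.4, -6.7, -41, -0.058, 0, 0, 0.75, 1.4, -6.7, -41, -0.058, 0, 0, 0.75, 1.4, -6.7, -41, -0.058, 0, 0, 0.75, 1.4, -6.7, -41, -0.058, 0, 0, 0.75, 1.4, -6.7, -41, -0.058, 0, 0, 0.75, 1.4, -6.7, -41, -0.058, 0, 0, 0.75, 0, 0, 0, 0, 0, 0, 0.75]}}

```text
t: 2.08
eef_pos: [587.2, -55.4, 379.5]
tcp_rot: [-2.074, 1.567, 2.387]
ft_force: [0.2, 0.2, -0.2]
opening: 0.75
```

```bash
python3 go1.py; python3 - <<'E'
from h import *
from cell import eyes
import pickle
c=eyes.read_camera("wrist"); pickle.dump(c,open("w1.pkl","wb"))
cv2.imwrite("pics/w1.png",cv2.resize(c["image"][:,:,::-1],None,fx=1.5,fy=1.5))
E
```

```text
2.075 [-0.21  0.47  1.68  0.    1.    0.04] [587.2 -55.4 379.5]
n 1 row [-1.5, 0.6, 11.2] [0.0136, -0.0016, 0.003]
```

View pics/w1.png

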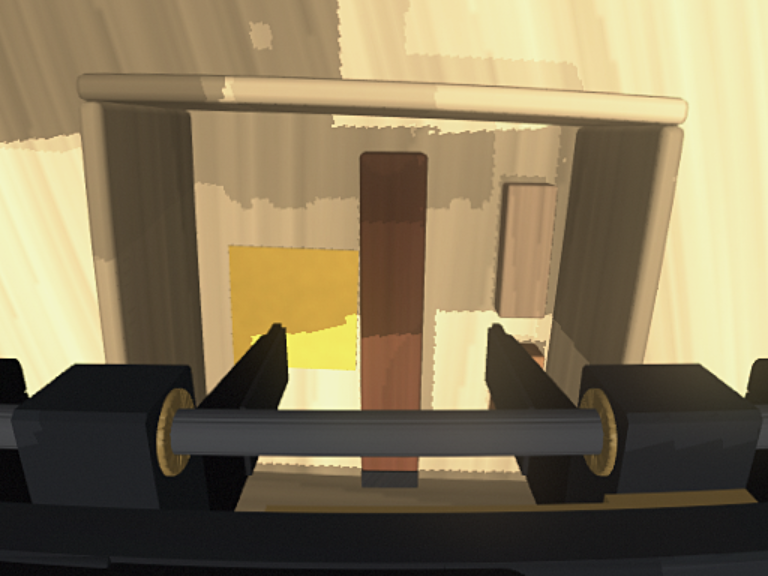

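The wrist view shows the leg's plain end at (360–428,153), the rubber foot at (390,480), the pad at (229–358, 245–370), and the +x rim across the top at y≈90.

```bash
python3 - <<'E'
from h import *
import pickle
c=pickle.load(open("w1.pkl","rb")); f=lambda a:np.array(a)/1.5
l=atz(c,f([(360,153),(428,155),(361,405),(425,405)]),52); print(l.round(1))
for p in l: print(toB(p).round(1))
print("w",np.linalg.norm(l[0]-l[1]))
e=(l[0]+l[1]-l[2]-l[3]);print("legyaw",np.arctan2(e[1],e[0]))
p=atz(c,f([(229,245),(358,250),(356,370)]),12);print("pad",p.round(1),[toB(q).round(1) for q in p],(p[0]+p[2])/2)
e=p[1]-p[2];print(np.arctan2(e[1],e[0]))
r=atz(c,f([(82,101),(686,125),(80,76),(687,99)]),127);print("rim",r.round(1),[toB(q).round(1) for q in r]); e=r[1]-r[0]; print(np.arctan2(e[1],e[0])+np.pi/2)
E
```

```text
[[ 586.7   13.1   52. ]
 [ 624.8    2.1   52. ]
 [ 544.3 -145.4   52. ]
 [ 585.8 -156.    52. ]]
[115.1  12.8  52. ]
[115.5 -26.9  52. ]
[-48.9   8.3  52. ]
[-47.3 -34.5  52. ]
w 39.68918051561994
legyaw 1.3193543776854333
pad [[ 479.9  -24.9   12. ]
 [ 565.8  -50.7   12. ]
 [ 540.5 -137.9   12. ]] [array([ 48.3, 104.3,  12. ]), array([48. , 14.6, 12. ]), array([-42.8,  14.1,  12. ])] [510.21455754 -81.38167843  12.        ]
1.2878730192773553
rim [[477.7  68.8 127. ]
 [735.4  -8.1 127. ]
 [480.7  79.  127. ]
 [737.2   2.9 127. ]] [array([137.5, 133.2, 127. ]), array([ 137.1, -135.7,  127. ]), array([148.1, 133.2, 127. ]), array([ 148.2, -134.3,  127. ])]
1.280534439620336
```

```bash
cat >> h.py <<'E'
LY=1.317; CL=np.array([576.9,-103.7,32.])
lx=np.array([np.cos(LY),np.sin(LY),0]); lperp=np.array([-np.sin(LY),np.cos(LY),0])
E
python3 - <<'E'
from h import *
from cell import env
s=env.state(); T=pose(s)
g=CL+40*lx
g1=g.copy(); g1[2]=150; T1=mk([0,0,-1],-lperp,g1); row(T,T1)
g[2]=36; T2=mk([0,0,-1],-lperp,g); row(T1,T2)
E
```

```text
n 2 row [29.3, 1.0, 4.1] [-0.0, -0.0007, 0.0014]
n 3 row [38.0, 0.0, 0.0] [0.0, 0.0, 0.0]
```

Emit:
{"fn": "jog_arm", "kwargs": {"deltas": [29, 1, 4, 0, 0, 0, 0.75, 29, 1, 4, 0, 0, 0, 0.75, 0, 0, 0, 0, 0, 0, 0.75]}}

```text
t: 2.5
eef_pos: [586.8, -67.6, 320.8]
tcp_rot: [-2.167, 1.569, 2.288]
ft_force: [0.3, -0.5, 0.6]
opening: 0.749
```

```bash
cat > go2.py <<'E'
from h import *
from cell import env
s=env.state(); T=pose(s); print(s["t"],s["joints"].round(2),s["eef_pos"].round(1),s["ft_force"].round(1))
g=CL+40*lx; g[2]=36; row(T,mk([0,0,-1],-lperp,g))
E
python3 go2.py
```

```text
2.5 [-0.23  0.54  1.73  0.    0.87  0.03] [586.8 -67.6 320.8] [ 0.3 -0.5  0.6]
n 3 row [37.9, -0.1, -0.8] [-0.0013, -0.0003, 0.0005]
```

Emit:
{"fn": "jog_arm", "kwargs": {"deltas": [37, 0, -1, 0, 0, 0, 0.75, 37, 0, -1, 0, 0, 0, 0.75, 30, 0, 0, 0, 0, 0, 0.75, 0, 0, 0, 0, 0, 0, 0.75]}}

```text
t: 3.0
eef_pos: [588.8, -68.8, 219.3]
tcp_rot: [1.766, 1.565, -0.067]
ft_force: [0.6, -0.4, 0.3]
opening: 0.751
```

```bash
python3 go2.py
```

```text
3.0 [-0.23  0.68  1.8   0.    0.66  0.03] [588.8 -68.8 219.3] [ 0.6 -0.4  0.3]
n 1 row [12.3, -2.9, -3.1] [-0.0087, -0.001, -0.0053]
```

Emit:
{"fn": "jog_arm", "kwargs": {"deltas": [12, -3, -3, -0.008, 0, -0.005, 0.75, 0, 0, 0, 0, 0, 0, 0.75, 0, 0, 0, 0, 0, 0, 0, 0, 0, 0, 0, 0, 0, 0, 0, 0, 0, 0, 0, 0, 0, 0, 0, 0, 0, 0, 0, 0]}}

```text
t: 3.75
eef_pos: [587.7, -65.5, 211.5]
tcp_rot: [1.763, 1.564, -0.062]
ft_force: [-0.2, 0.3, -2.6]
opening: 0.42
```

```bash
python3 go2.py;  python3 - <<'E'
from h import *
from cell import eyes
c=eyes.read_camera("wrist")
cv2.imwrite("pics/w2.png",cv2.resize(c["image"][:,:,::-1],None,fx=1.5,fy=1.5))
E
```

```text
3.75 [-0.22  0.69  1.8   0.    0.64  0.03] [587.7 -65.5 211.5] [-0.2  0.3 -2.6]
n 1 row [4.5, -0.9, -0.3] [-0.0009, -0.0012, -0.0064]
```

View pics/w2.png

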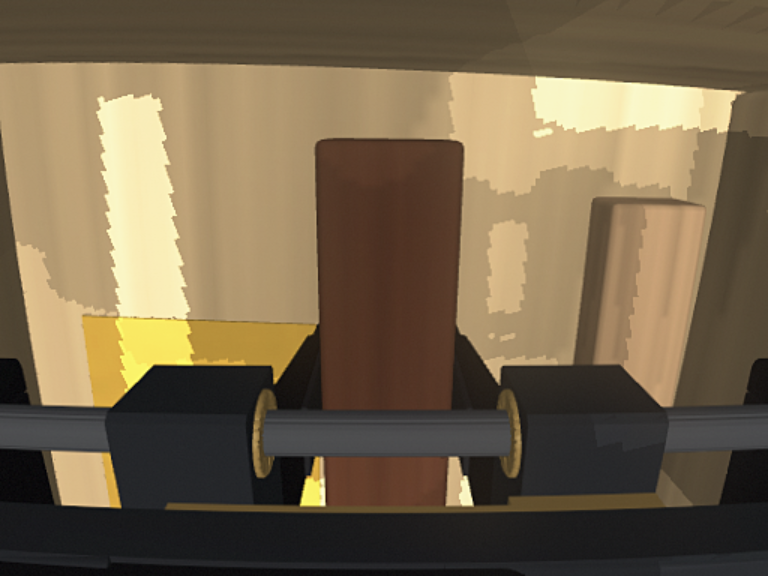

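Opening is 0.42, which is 40 mm, so the leg is gripped. Next I plan the lift to a 37° elevation.

```bash
cat >> h.py <<'E'
WALL=137.
def legpose(E,xf,y,h):
    "leg frame: underside foot corner at bin (xf,y,12+h), elevation E rad"
    x=np.cos(E)*bx+np.sin(E)*bz; z=-np.sin(E)*bx+np.cos(E)*bz
    o=B([xf,y,12+h])+115*x+20*z
    T=np.eye(4); T[:3,:3]=np.c_[x,by,z]; T[:3,3]=o; return T
def show(TL):
    x=TL[:3,0]; f=TL[:3,3]-115*x; t=TL[:3,3]+115*x
    print("foot(bin)",toB(f).round(1),"top(bin)",toB(t).round(1),"elev",np.degrees(np.arcsin(x[2])).round(2),"foot corner",toB(f-20*TL[:3,2]).round(1))
E
python3 - <<'E'
from h import *
from cell import env
T=pose(env.state())
j=-T[:3,1].copy(); j[2]=0; j/=np.linalg.norm(j)  # leg y axis
x=np.cross(j,[0,0,1.]); TL=np.eye(4); TL[:3,:3]=np.c_[x,j,[0,0,1.]]
g=T[:3,3]+171*T[:3,0]; o=g-x*((g-CL)@x); o[2]=32; TL[:3,3]=o
np.save("rel.npy",np.linalg.inv(T)@TL); show(TL)
rel=np.linalg.inv(T)@TL; print(rel.round(3))
W1=legpose(np.radians(37),-110,-11,8)@np.linalg.inv(rel)
n,v,r=row(T,W1,n=8)
W2=legpose(np.radians(37),WALL-152.6,-8,8)@np.linalg.inv(rel)
row(W1,W2)
E
```

```text
foot(bin) [-114.5  -16.9   32. ] top(bin) [115.4  -9.   32. ] elev -0.0 foot corner [-114.5  -16.9   12. ]
[[ 1.0000e-03 -6.0000e-03 -1.0000e+00  1.7944e+02]
 [-0.0000e+00 -1.0000e+00  6.0000e-03 -5.4000e-02]
 [-1.0000e+00 -0.0000e+00 -1.0000e-03  3.9924e+01]
 [ 0.0000e+00  0.0000e+00  0.0000e+00  1.0000e+00]]
n 8 row [-12.7, -0.3, 15.7] [0.0046, 0.0807, 0.0014]
n 3 row [19.0, -1.1, -25.1] [0.0, -0.0, 0.0]
```

Emit:
{"fn": "jog_arm", "kwargs": {"deltas": [-13, 0, 15.7, 0.005, 0.081, 0, 0, -13, 0, 15.7, 0.005, 0.081, 0, 0, -13, 0, 15.7, 0.005, 0.081, 0, 0, -13, 0, 15.7, 0.005, 0.081, 0, 0]}}

```text
t: 4.3
eef_pos: [569.3, -131.8, 254.9]
tcp_rot: [3.136, 1.236, 1.294]
ft_force: [0.7, 0.4, -2.0]
opening: 0.419
```

```bash
cat > go3.py <<'E'
from h import *
from cell import env
import sys
# args: E xf y h
a=list(map(float,sys.argv[1:5]))
s=env.state(); T=pose(s); rel=np.load("rel.npy"); print(s["t"],s["joints"].round(2),s["ft_force"].round(1),s["opening"].round(3))
show(T@rel)
row(T,legpose(np.radians(a[0]),a[1],a[2],a[3])@np.linalg.inv(rel))
E
python3 go3.py 37 -110 -11 8
```

```text
Traceback (most recent call last):
  File "go3.py", line 6, in <module>
    s=env.state(); T=pose(s); rel=np.load("rel.npy"); print(s["t"],s["joints"].round(2),s["ft_force"].round(1),s["opening"].round(3))
                                                                                                               ^^^^^^^^^^^^^^^^^^
AttributeError: 'float' object has no attribute 'round'
```

```bash
sed -i 's/s\["opening"\].round(3)/round(s["opening"],3)/' go3.py; python3 go3.py 37 -110 -11 8
```

```text
4.3 [-0.39  0.63  1.8   0.47  0.81 -0.46] [ 0.7  0.4 -2. ] 0.419
foot(bin) [-116.1  -13.7   34.6] top(bin) [101.2  -9.7 110. ] elev 19.14 foot corner [-109.5  -13.5   15.8]
n 3 row [-16.4, -0.9, 21.0] [0.0058, 0.1039, 0.0043]
```

Emit:
{"fn": "jog_arm", "kwargs": {"deltas": [-16.4, -1, 21, 0.006, 0.104, 0.004, 0, -16.4, -1, 21, 0.006, 0.104, 0.004, 0, -16.4, -1, 21, 0.006, 0.104, 0.004, 0, 0, 0, 0, 0, 0, 0, 0]}}

```text
t: 4.8
eef_pos: [544.1, -208.4, 273.4]
tcp_rot: [3.132, 0.909, 1.269]
ft_force: [3.3, 4.9, 1.0]
opening: 0.42
```

```bash
python3 go3.py 37 -16 -8 8; python3 - <<'E'
from h import *
from cell import eyes
for n in("wrist","scene"):
    c=eyes.read_camera(n)
    im=c["image"][:,:,::-1]
    if n=="scene": im=cv2.resize(im[130:280,140:320],None,fx=4,fy=4)
    cv2.imwrite(f"pics/{n}3.png",im)
E
```

```text
4.8 [-0.56  0.62  1.79  0.74  1.07 -0.76] [3.3 4.9 1. ] 0.42
foot(bin) [-121.3  -10.6   36.8] top(bin) [ 60.3 -10.8 177.9] elev 37.85 foot corner [-109.1  -10.7   21. ]
n 3 row [20.0, -1.0, -25.4] [-0.0003, -0.005, -0.0005]
```

View pics/scene3.png

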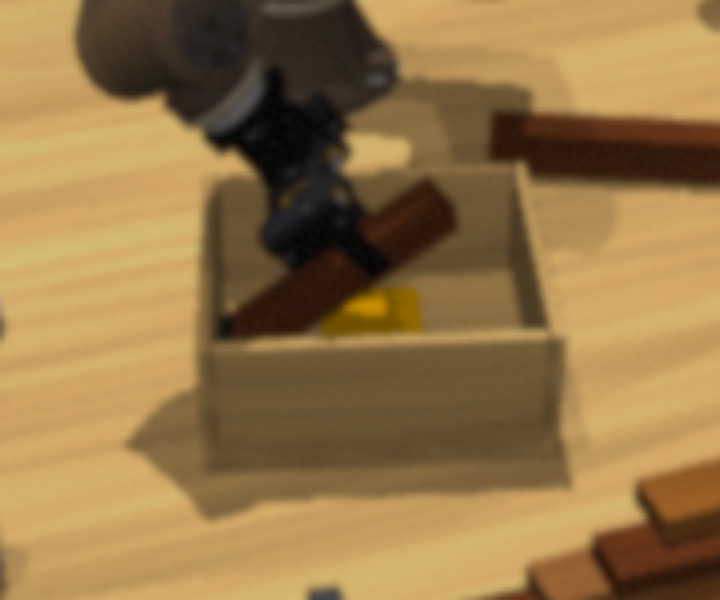

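The leg is gripped and tilted with its plain end up. The foot is close to the -x wall, so I move +x now.

Emit:
{"fn": "jog_arm", "kwargs": {"deltas": [20, -1, -25.4, 0, -0.005, 0, 0, 20, -1, -25.4, 0, -0.005, 0, 0, 20, -1, -25.4, 0, -0.005, 0, 0, 0, 0, 0, 0, 0, 0, 0]}}

```text
t: 5.4
eef_pos: [569.9, -111.8, 270.8]
tcp_rot: [3.133, 0.93, 1.27]
ft_force: [0.2, -0.1, -2.0]
opening: 0.421
```

```bash
python3 go3.py 37 -15.6 -8 0
```

```text
5.4 [-0.39  0.61  1.82  0.81  0.96 -0.67] [ 0.2 -0.1 -2. ] 0.421
foot(bin) [-26.4  -7.7  34.4] top(bin) [158.1  -8.  171.8] elev 36.66 foot corner [-14.4  -7.7  18.4]
n 1 row [3.5, 0.2, 5.9] [-0.0011, 0.006, -0.0007]
```

```bash
python3 - <<'E'
from h import *
from cell import eyes
a=eyes.read_camera("wrist")["image"][:,:,::-1]; b=eyes.read_camera("scene")["image"][:,:,::-1]
b=cv2.resize(b[140:270,150:310],(473,384)); a=a[:, 90:415]
cv2.imwrite("pics/p4.png",np.hstack([a,b]))
E
```

```text
(no output)
```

View pics/p4.png

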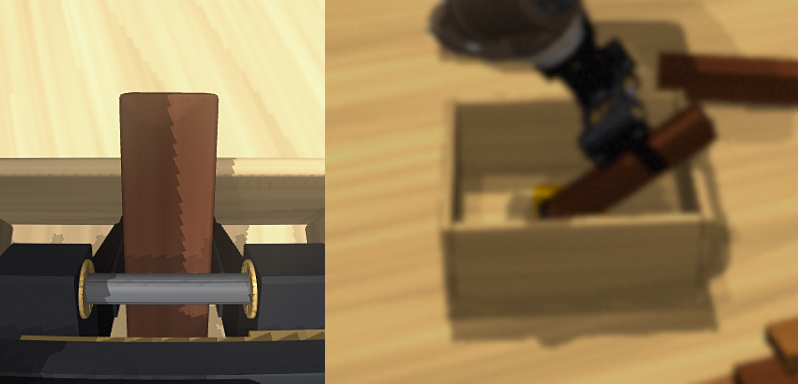

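Emit:
{"fn": "jog_arm", "kwargs": {"deltas": [3, 0, 2.2, 0, 0, 0, 0, 0, 0, 0, 0, 0, 0, 0]}}

```text
t: 5.75
eef_pos: [569.5, -115.1, 266.7]
tcp_rot: [3.133, 0.93, 1.266]
ft_force: [0.5, -0.2, -2.2]
opening: 0.42
```

Emit:
{"fn": "jog_arm", "kwargs": {"deltas": [1.6, 0, 1.2, 0, 0, 0, 0, 0, 0, 0, 0, 0, 0, 0]}}

```text
t: 6.0
eef_pos: [569.5, -115.9, 264.7]
tcp_rot: [3.132, 0.93, 1.265]
ft_force: [0.3, 0.8, -0.2]
opening: 0.418
```

```bash
python3 go3.py 37 -15.6 -8 0
```

```text
6.0 [-0.4   0.62  1.82  0.82  0.95 -0.68] [ 0.3  0.8 -0.2] 0.418
foot(bin) [-30.4  -8.5  28.3] top(bin) [154.1  -9.5 165.6] elev 36.65 foot corner [-18.5  -8.6  12.3]
n 1 row [1.0, -0.5, -0.9] [-0.0046, 0.0061, -0.0041]
```

```bash
python3 go3.py 36.3 -18.5 -8.6 0.2
```

```text
6.0 [-0.4   0.62  1.82  0.82  0.95 -0.68] [ 0.3  0.8 -0.2] 0.418
foot(bin) [-30.4  -8.5  28.3] top(bin) [154.1  -9.5 165.6] elev 36.65 foot corner [-18.5  -8.6  12.3]
n 1 row [1.0, 0.1, -1.2] [-0.0047, -0.0061, -0.004]
```

Emit:
{"fn": "jog_arm", "kwargs": {"deltas": [1.2, 0, -1, 0, -0.007, 0, 0, 0, 0, 0, 0, 0, 0, 0]}}

```text
t: 6.25
eef_pos: [569.9, -114.6, 264.8]
tcp_rot: [3.131, 0.937, 1.264]
ft_force: [-0.8, -0.2, -0.1]
opening: 0.419
```

```bash
python3 go3.py 36.3 -18.5 -8.6 0.2
```

```text
6.25 [-0.4   0.62  1.82  0.81  0.95 -0.67] [-0.8 -0.2 -0.1] 0.419
foot(bin) [-30.8  -8.6  28.6] top(bin) [154.7  -9.7 164.5] elev 36.23 foot corner [-19.   -8.7  12.4]
n 1 row [0.3, 0.1, 0.0] [-0.0046, 0.0012, -0.0045]
```

Emit:
{"fn": "jog_arm", "kwargs": {"deltas": [0, 0, 0, 0, 0, 0, 0.5, 0, 0, 0, 0, 0, 0, 0.6, 0, 0, 0, 0, 0, 0, 0.7, 0, 0, 0, 0, 0, 0, 0.7]}}

```text
t: 6.75
eef_pos: [570.0, -114.5, 264.9]
tcp_rot: [3.13, 0.937, 1.263]
ft_force: [0.1, 0.6, 0.4]
opening: 0.69
```

```bash
python3 - <<'E'
from h import *
from cell import eyes
a=eyes.read_camera("wrist")["image"][:,:,::-1]; b=eyes.read_camera("scene")["image"][:,:,::-1]
b=cv2.resize(b[140:270,150:310],(473,384)); a=a[:, 90:415]
cv2.imwrite("pics/p5.png",np.hstack([a,b]))
E
```

```text
(no output)
```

View pics/p5.png

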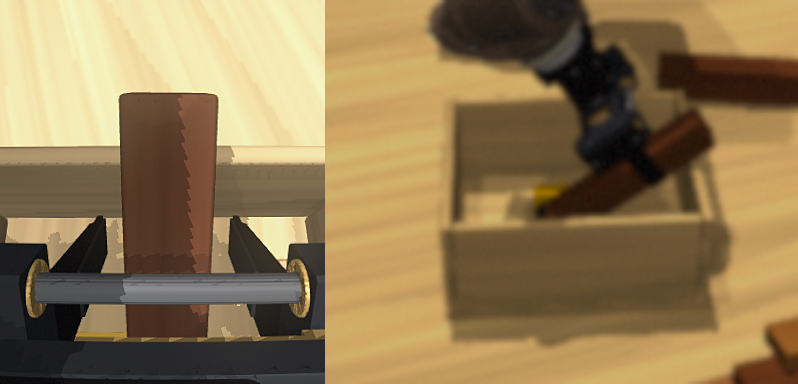

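The leg leans by itself: it hasn't moved between frames and the rim is under its upper part. I save its pose, back off and plan the regrasp near the top.

```bash
cat >> h.py <<'E'
def regrasp(TL,alpha,lx_,lz_,back=0):
    a=np.radians(alpha); ap=np.sin(a)*bx-np.cos(a)*bz
    g=(TL@np.array([lx_,0,lz_,1]))[:3]-back*ap
    return mk(ap,-TL[:3,1],g)
E
python3 - <<'E'
from h import *
from cell import env
T=pose(env.state()); TL=T@np.load("rel.npy"); np.save("lean.npy",TL); show(TL)
Tr=T.copy(); Tr[:3,3]-=85*T[:3,0]
H=regrasp(TL,-25,98,5,70); row(Tr,H); G=regrasp(TL,-25,98,5); g=G[:3,3]+171*G[:3,0]; tip=G[:3,3]+190*G[:3,0]
print(toB(g),toB(tip+10*G[:3,2]),toB(tip-10*G[:3,2]), H[:3,3])
E
```

```text
foot(bin) [-30.7  -8.8  28.7] top(bin) [154.8  -9.8 164.6] elev 36.22 foot corner [-18.9  -8.9  12.5]
n 8 row [0.9, 0.1, -40.0] [-0.0005, -0.1337, -0.0006]
[138.17808782  -9.7234681  158.56831024] [121.08544944  -9.65932225 145.57455796] [139.21123226  -9.78761395 137.12236662] [643.88074361 126.41962393 376.98848692]
```

Emit:
{"fn": "jog_arm", "kwargs": {"deltas": [-20, 0, 0, 0, 0, 0, 0.75, -30, 0, 0, 0, 0, 0, 0.8, -35, 0, 0, 0, 0, 0, 0.8, 0, 0, 0, 0, 0, 0, 0.8]}}

```text
t: 7.35
eef_pos: [553.7, -165.5, 338.2]
tcp_rot: [3.129, 0.939, 1.262]
ft_force: [-0.1, 0.6, -1.0]
opening: 0.799
```

```bash
cat > go4.py <<'E'
from h import *
from cell import env
import sys
s=env.state(); T=pose(s); TL=np.load("lean.npy"); print(s["t"],s["joints"].round(2),s["ft_force"].round(1))
row(T,regrasp(TL,-25,98,5,float(sys.argv[1])))
E
python3 go4.py 75
```

```text
7.35 [-0.49  0.52  1.76  0.71  1.11 -0.6 ] [-0.1  0.6 -1. ]
n 8 row [1.0, 0.2, -40.7] [-0.0005, -0.1335, -0.0007]
```

Emit:
{"fn": "jog_arm", "kwargs": {"deltas": [0, 0, -40, 0, -0.133, 0, 0.8, 0, 0, -40, 0, -0.133, 0, 0.8, 0, 0, -40, 0, -0.133, 0, 0.8, 0, 0, -40, 0, -0.133, 0, 0.8, 0, 0, -40, 0, -0.133, 0, 0.8, 0, 0, 0, 0, 0, 0, 0.8]}}

```text
t: 8.1
eef_pos: [608.2, 14.7, 408.2]
tcp_rot: [0.171, 1.516, -1.703]
ft_force: [-1.0, -0.3, 0.2]
opening: 0.798
```

```bash
python3 go4.py 75
```

```text
8.1 [-0.08  0.46  1.6  -0.06  1.08  0.26] [-1.  -0.3  0.2]
n 3 row [1.6, 0.3, -41.0] [-0.0034, -0.1275, -0.0014]
```

Emit:
{"fn": "jog_arm", "kwargs": {"deltas": [1, 0, -41, -0.003, -0.128, 0, 0.8, 1, 0, -41, -0.003, -0.128, 0, 0.8, 1, 0, -41, -0.003, -0.128, 0, 0.8, 0, 0, 0, 0, 0, 0, 0.8]}}

```text
t: 8.6
eef_pos: [644.0, 128.7, 380.4]
tcp_rot: [0.004, 1.126, -1.864]
ft_force: [-0.1, -0.4, 0.5]
opening: 0.799
```

```bash
python3 go4.py 75;python3 go4.py 0; python3 - <<'E'
from h import *
from cell import eyes
import pickle
A=eyes.read_camera("wrist"); S=eyes.read_camera("scene"); P=eyes.read_camera("top"); pickle.dump((A,S,P),open("w6.pkl","wb"))
TL=np.load("lean.npy")
C=np.array([[x,y,z,1] for x in(-115,115) for y in(-20,20) for z in(-20,20)])@TL.T
def dr(c):
    im=c["image"][:,:,::-1].copy()
    for p in proj(c,C[:,:3]): cv2.circle(im,tuple(int(v) for v in p.round()),1,(0,255,0),-1)
    return im
b=cv2.resize(dr(S)[140:270,150:310],(394,320)); p=cv2.resize(dr(P)[110:250,225:400],(400,320)); a=dr(A)
cv2.imwrite("pics/p6.png",a); cv2.imwrite("pics/p6b.png",np.hstack([b,p]))
E
```

```text
8.6 [ 0.15  0.59  1.46 -0.42  1.31  0.6 ] [-0.1 -0.4  0.5]
n 1 row [-0.9, 0.5, 0.6] [-0.0012, 0.0084, 0.0018]
8.6 [ 0.15  0.59  1.46 -0.42  1.31  0.6 ] [-0.1 -0.4  0.5]
n 2 row [37.0, 0.3, 0.1] [-0.0006, 0.0042, 0.0009]
```

View pics/p6.png

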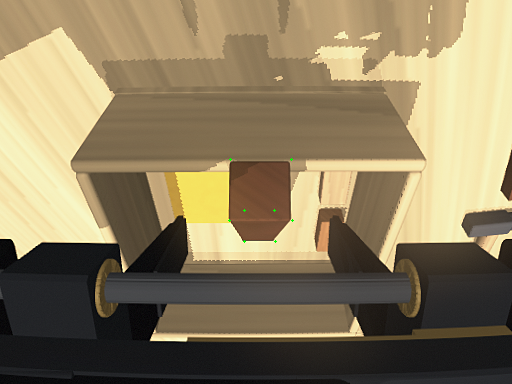

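View pics/p6b.png

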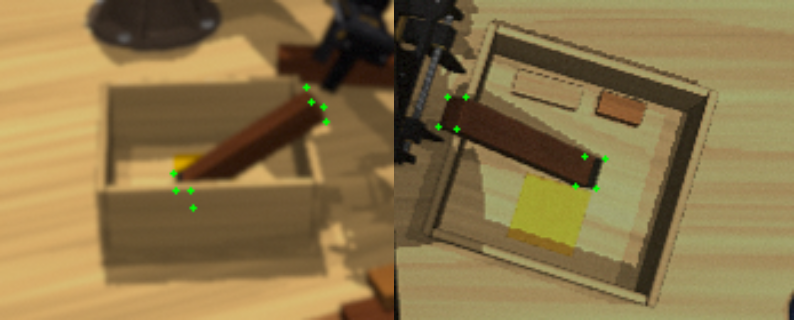

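The predicted corners coincide with the leg in all views (end face at wrist px 229–291 × 160–220), and it sits centred between the fingers. I descend and grip.

Emit:
{"fn": "jog_arm", "kwargs": {"deltas": [30, 0, 0, 0, 0.004, 0, 0.8, 30, 0, 0, 0, 0.004, 0, 0.8, 11, 0, 0, 0, 0, 0, 0.75, 0, 0, 0, 0, 0, 0, 0.75]}}

```text
t: 9.25
eef_pos: [634.4, 90.6, 320.4]
tcp_rot: [0.019, 1.144, -1.86]
ft_force: [0.3, 0.7, 0.7]
opening: 0.755
```

```bash
python3 go4.py 0
```

```text
9.25 [ 0.09  0.63  1.57 -0.44  1.15  0.62] [0.3 0.7 0.7]
n 1 row [3.2, -1.3, -9.6] [-0.0128, -0.0096, 0.0004]
```

Emit:
{"fn": "jog_arm", "kwargs": {"deltas": [3, -1.3, -9.6, -0.013, -0.01, 0, 0.75, 0, 0, 0, 0, 0, 0, 0.75]}}

```text
t: 9.5
eef_pos: [635.9, 98.7, 315.1]
tcp_rot: [0.01, 1.135, -1.856]
ft_force: [0.8, 0.3, -0.3]
opening: 0.75
```

```bash
python3 go4.py 0
```

```text
9.5 [ 0.1   0.64  1.57 -0.44  1.15  0.62] [ 0.8  0.3 -0.3]
n 1 row [1.7, -0.2, -0.0] [-0.0002, -0.0003, -0.0015]
```

Emit:
{"fn": "jog_arm", "kwargs": {"deltas": [0, 0, 0, 0, 0, 0, 0.5, 0, 0, 0, 0, 0, 0, 0, 0, 0, 0, 0, 0, 0, 0, 0, 0, 0, 0, 0, 0, 0]}}

```text
t: 10.0
eef_pos: [636.0, 99.5, 316.0]
tcp_rot: [0.013, 1.135, -1.852]
ft_force: [0.2, -0.3, -0.6]
opening: 0.421
```

```bash
python3 - <<'E'
from h import *
from cell import env
s=env.state(); T=pose(s); TL=np.load("lean.npy"); 
print(s["ft_force"].round(2),s["moment"].round(2),s["opening"])
rel=np.linalg.inv(T)@TL; print(rel.round(3)); np.save("rel.npy",rel)
P=np.array([510.,-82,0]); print("pad bin",toB(P))
inv=np.linalg.inv
W1=legpose(np.radians(50),-12,-9,12)@inv(rel); row(T,W1)
W2=legpose(np.radians(90),21,59,12)@inv(rel); row(W1,W2)
W=legpose(np.radians(90),21,59,0); show(W); print((W@inv(rel)).round(2))
E
```

```text
[ 0.16 -0.27 -0.63] [ 0.11 -0.19  0.03] 0.4214749326672802
[[-8.7600e-01 -4.0000e-03 -4.8200e-01  2.6213e+02]
 [ 4.0000e-03 -1.0000e+00  2.0000e-03 -1.0870e+00]
 [-4.8200e-01 -0.0000e+00  8.7600e-01  4.3375e+01]
 [ 0.0000e+00  0.0000e+00  0.0000e+00  1.0000e+00]]
pad bin [ 2.11161973 59.25530408  0.        ]
n 3 row [-9.7, -0.2, 29.3] [-0.0018, 0.0802, 0.0002]
n 6 row [-6.4, -11.3, 38.2] [0.0005, 0.1164, 0.0001]
foot(bin) [ 1. 59. 12.] top(bin) [  1.  59. 242.] elev 90.0 foot corner [21. 59. 12.]
[[ 1.4000e-01  9.6000e-01 -2.5000e-01  4.8464e+02]
 [ 4.6000e-01 -2.9000e-01 -8.4000e-01 -1.6786e+02]
 [-8.8000e-01  0.0000e+00 -4.8000e-01  3.7755e+02]
 [ 0.0000e+00  0.0000e+00  0.0000e+00  1.0000e+00]]
```

Emit:
{"fn": "jog_arm", "kwargs": {"deltas": [-9.7, 0, 29, 0, 0.08, 0, 0, -9.7, 0, 29, 0, 0.08, 0, 0, -9.7, 0, 29, 0, 0.08, 0, 0, 0, 0, 0, 0, 0, 0, 0]}}

```text
t: 10.5
eef_pos: [614.5, 29.9, 373.5]
tcp_rot: [0.021, 1.382, -1.842]
ft_force: [0.0, 0.4, -2.2]
opening: 0.417
```

```bash
python3 go3.py 90 22 59 12
```

```text
10.5 [-0.03  0.52  1.61 -0.21  1.07  0.36] [ 0.   0.4 -2.2] 0.417
foot(bin) [-26.1  -8.3  35.6] top(bin) [120.7  -9.  212.7] elev 50.35 foot corner [-10.7  -8.3  22.8]
n 6 row [-6.6, -11.2, 37.9] [-0.0003, 0.1153, -0.0]
```

Emit:
{"fn": "jog_arm", "kwargs": {"deltas": [-6.6, -11.2, 38, 0, 0.115, 0, 0, -6.6, -11.2, 38, 0, 0.115, 0, 0, -6.6, -11.2, 38, 0, 0.115, 0, 0, -6.6, -11.2, 38, 0, 0.115, 0, 0, 0, 0, 0, 0, 0, 0, 0]}}

```text
t: 11.12
eef_pos: [526.9, -101.3, 398.1]
tcp_rot: [-3.127, 1.292, 1.295]
ft_force: [0.4, 0.3, -2.7]
opening: 0.419
```

```bash
python3 go3.py 90 22 59 12
```

```text
11.125 [-0.36  0.37  1.79  0.33  1.02 -0.24] [ 0.4  0.3 -2.7] 0.419
foot(bin) [-6.9 40.6 22. ] top(bin) [ 44.4  38.7 246.2] elev 77.11 foot corner [12.6 40.6 17.5]
n 2 row [-8.3, -10.8, 36.8] [-0.0011, 0.1124, 0.004]
```

Emit:
{"fn": "jog_arm", "kwargs": {"deltas": [-9.5, -10.8, 36.8, 0, 0.112, 0.004, 0, -9.5, -10.8, 36.8, 0, 0.112, 0.004, 0, 0, 0, 0, 0, 0, 0, 0]}}

```text
t: 11.5
eef_pos: [485.7, -166.5, 389.9]
tcp_rot: [-3.135, 1.068, 1.288]
ft_force: [0.1, 0.3, -3.3]
opening: 0.417
```

```bash
python3 go3.py 90 22 59 6
```

```text
11.5 [-0.53  0.37  1.85  0.54  1.12 -0.54] [ 0.1  0.3 -3.3] 0.417
foot(bin) [ 2.4 61.2 24.3] top(bin) [  2.5  59.6 254.3] elev 89.58 foot corner [22.4 61.3 24.3]
n 1 row [5.3, -0.6, 3.6] [-0.0017, 0.0005, 0.0074]
```

Emit:
{"fn": "jog_arm", "kwargs": {"deltas": [5, -0.6, 3.6, -0.002, 0, 0.007, 0, 0, 0, 0, 0, 0, 0, 0]}}

```text
t: 11.75
eef_pos: [486.2, -165.1, 382.8]
tcp_rot: [3.138, 1.072, 1.28]
ft_force: [0.7, -0.5, -3.0]
opening: 0.421
```

```bash
cat > look.py <<'E'
from h import *
from cell import eyes,env
import sys,pickle
T=pose(env.state()); TL=T@np.load("rel.npy")
S=eyes.read_camera("scene"); P=eyes.read_camera("top"); A=eyes.read_camera("wrist"); pickle.dump((S,P,A),open(sys.argv[1]+".pkl","wb"))
C=np.array([[x,y,z,1] for x in(-115,115) for y in(-20,20) for z in(-20,20)])@TL.T
def dr(c,k,y0,y1,x0,x1):
    im=c["image"][y0:y1,x0:x1,::-1]; im=cv2.resize(im,None,fx=k,fy=k,interpolation=cv2.INTER_CUBIC)
    for p in proj(c,C[:,:3]): cv2.circle(im,tuple(int(v) for v in ((p-[x0,y0]+.5)*k).round()),2,(0,255,0),-1)
    return im
b=dr(S,4.5,130,260,185,275); p=dr(P,2.6,110,260,240,380); p=cv2.resize(p,(int(p.shape[1]*585/p.shape[0]),585))[:, :395]
cv2.imwrite(f"pics/{sys.argv[1]}.png",np.hstack([b,p])); cv2.imwrite(f"pics/{sys.argv[1]}w.png",dr(A,1.5,0,384,0,512))
E
python3 go3.py 90 22 59 0; python3 look.py p7
```

```text
11.75 [-0.53  0.38  1.86  0.55  1.1  -0.55] [ 0.7 -0.5 -3. ] 0.421
foot(bin) [ 2.5 59.4 16.9] top(bin) [  3.5  58.9 246.9] elev 89.73 foot corner [22.5 59.5 16.8]
n 1 row [3.6, -0.7, 4.3] [0.0015, 0.0042, 0.0034]
```

View pics/p7.png

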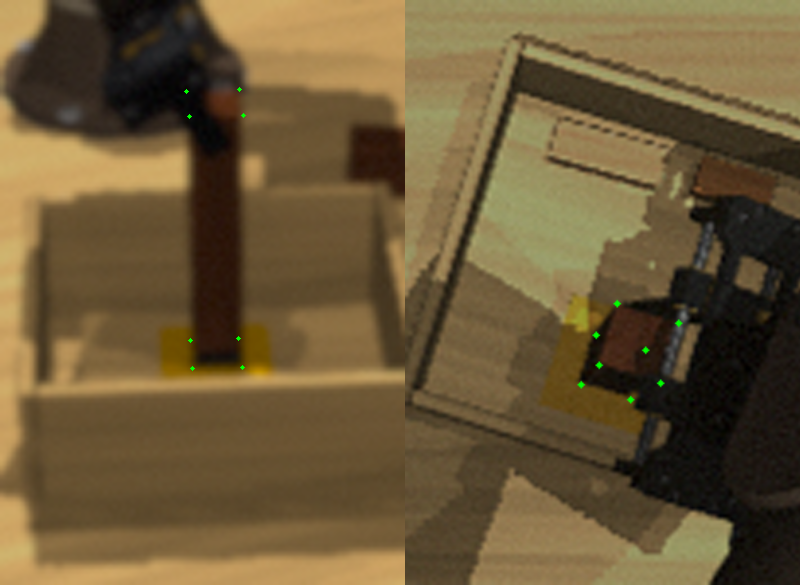

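View pics/p7w.png

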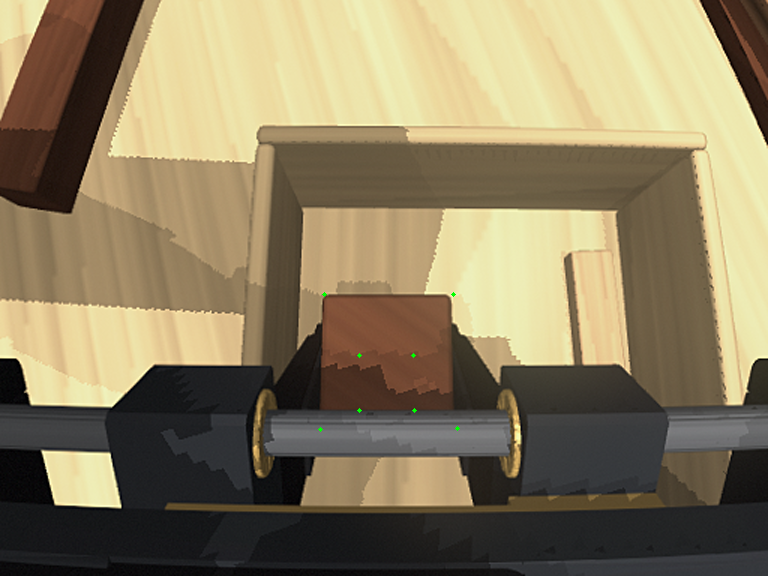

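The leg is upright over the yellow square with about 4–5 mm clearance. I lower it gently while watching the force.

Emit:
{"fn": "jog_arm", "kwargs": {"deltas": [2, -0.5, 3, 0.001, 0.004, 0.003, 0, 0, 0, 0, 0, 0, 0, 0]}}

```text
t: 12.15
eef_pos: [485.3, -166.4, 380.3]
tcp_rot: [3.13, 1.067, 1.271]
ft_force: [0.2, 0.4, -2.5]
opening: 0.419
```

```bash
python3 go3.py 90 22 59 0
```

```text
12.15 [-0.54  0.38  1.87  0.56  1.09 -0.56] [ 0.2  0.4 -2.5] 0.419
foot(bin) [ 2.7 58.3 14.7] top(bin) [  2.6  58.7 244.7] elev 89.91 foot corner [22.7 58.4 14.7]
n 1 row [2.1, -0.2, 1.8] [0.0019, -0.0002, -0.0007]
```

Emit:
{"fn": "jog_arm", "kwargs": {"deltas": [1.5, 0, 1, 0, 0, 0, 0, 0, 0, 0, 0, 0, 0, 0]}}

```text
t: 12.4
eef_pos: [485.2, -166.6, 378.5]
tcp_rot: [3.129, 1.067, 1.271]
ft_force: [0.1, 0.3, -2.0]
opening: 0.419
```

Emit:
{"fn": "jog_arm", "kwargs": {"deltas": [0.8, 0, 0.5, 0, 0, 0, 0, 0, 0, 0, 0, 0, 0, 0]}}

```text
t: 12.65
eef_pos: [485.2, -166.8, 378.3]
tcp_rot: [3.128, 1.067, 1.269]
ft_force: [-0.3, 0.6, -2.2]
opening: 0.421
```

```bash
python3 go3.py 90 22 59 0
```

```text
12.65 [-0.54  0.38  1.87  0.56  1.09 -0.56] [-0.3  0.6 -2.2] 0.421
foot(bin) [ 2.5 57.9 12.9] top(bin) [  2.3  58.5 242.9] elev 89.85 foot corner [22.5 57.9 12.9]
n 1 row [0.6, -0.3, 0.6] [0.0019, -0.0008, -0.0018]
```

Emit:
{"fn": "jog_arm", "kwargs": {"deltas": [1.2, 0, 0.7, 0.001, 0, -0.001, 0, 0, 0, 0, 0, 0, 0, 0]}}

```text
t: 12.9
eef_pos: [485.4, -166.9, 378.3]
tcp_rot: [3.127, 1.066, 1.267]
ft_force: [0.7, -0.0, -2.0]
opening: 0.424
```

Emit:
{"fn": "jog_arm", "kwargs": {"deltas": [0.8, 0, 0.4, 0, 0, 0, 0, 0, 0, 0, 0, 0, 0, 0]}}

```text
t: 13.15
eef_pos: [485.5, -166.8, 378.1]
tcp_rot: [3.125, 1.065, 1.265]
ft_force: [-1.9, -0.3, -0.3]
opening: 0.418
```

```bash
python3 go3.py 90 22 59 0
```

```text
13.15 [-0.54  0.38  1.87  0.56  1.09 -0.56] [-1.9 -0.3 -0.3] 0.418
foot(bin) [ 3.1 57.1 12.8] top(bin) [  2.5  58.  242.8] elev 89.73 foot corner [23.1 57.1 12.9]
n 1 row [0.4, -0.5, 0.5] [0.0018, -0.0025, -0.0035]
```

The floor now carries most of the weight and the tilt is about 0.3°. I check by picture, then release slowly.

Emit:
{"fn": "jog_arm", "kwargs": {"deltas": [0.6, 0, 0.4, 0, 0, 0, 0, 0, 0, 0, 0, 0, 0, 0]}}

```text
t: 13.4
eef_pos: [485.4, -166.9, 378.1]
tcp_rot: [3.124, 1.064, 1.265]
ft_force: [-1.9, -0.2, 1.7]
opening: 0.418
```

```bash
python3 go3.py 90 22 59 0; python3 look.py p8
```

```text
13.4 [-0.54  0.38  1.87  0.56  1.09 -0.56] [-1.9 -0.2  1.7] 0.418
foot(bin) [ 3.3 57.  12.8] top(bin) [  2.6  57.9 242.8] elev 89.7 foot corner [23.3 56.9 12.9]
n 1 row [0.4, -0.5, 0.4] [0.0019, -0.0031, -0.0039]
```

View pics/p8.png

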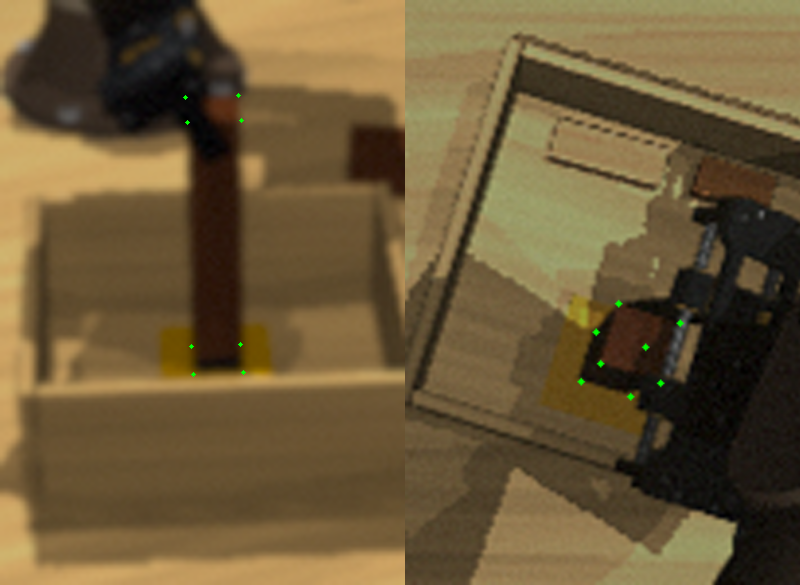

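Foot contact gives a net upward force of about 4 N, and the leg is upright on the pad. Release.

Emit:
{"fn": "jog_arm", "kwargs": {"deltas": [0, 0, 0, 0, 0, 0, 0.5, 0, 0, 0, 0, 0, 0, 0.6, 0, 0, 0, 0, 0, 0, 0.75, 0, 0, 0, 0, 0, 0, 0.8, 0, 0, 0, 0, 0, 0, 0.8]}}

```text
t: 14.18
eef_pos: [485.7, -166.9, 377.4]
tcp_rot: [3.124, 1.064, 1.264]
ft_force: [-0.3, -0.2, 0.1]
opening: 0.79
```

```bash
python3 look.py p9
```

```text
(no output)
```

View pics/p9w.png

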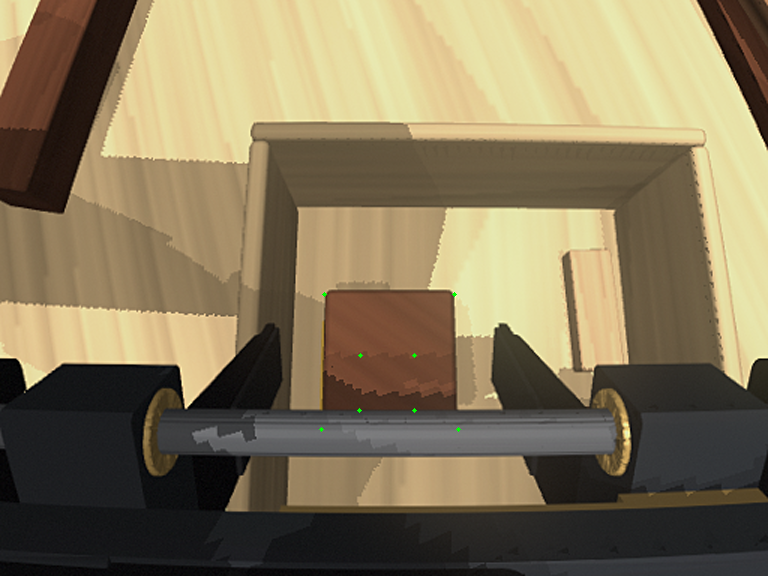

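The leg stands free between the open fingers (end face at 325–455 × 291–410). I retract straight back.

Emit:
{"fn": "jog_arm", "kwargs": {"deltas": [-15, 0, 0, 0, 0, 0, 0.8, -25, 0, 0, 0, 0, 0, 0.8, -30, 0, 0, 0, 0, 0, 0.8, -40, 0, 0, 0, 0, 0, 0.8, -40, 0, 0, 0, 0, 0, 0.8, 0, 0, 0, 0, 0, 0, 0.8]}}

```text
t: 15.08
eef_pos: [461.8, -239.7, 517.2]
tcp_rot: [3.12, 1.067, 1.26]
ft_force: [0.3, 0.6, 0.3]
opening: 0.8
```

```bash
cp look.py look2.py; sed -i 's/^T=pose.*/TL=legpose(np.pi\/2,22,58,0)/' look2.py; python3 look2.py p10
```

```text
(no output)
```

View pics/p10.png

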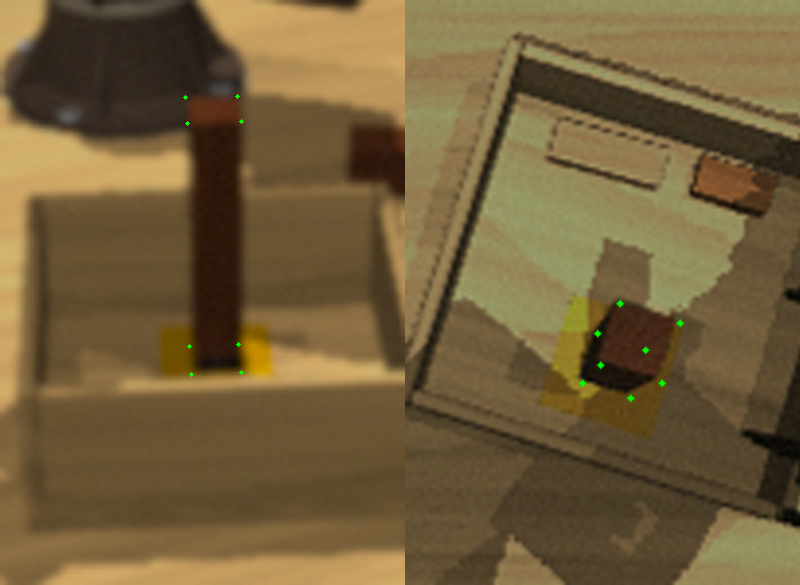

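View pics/p10w.png

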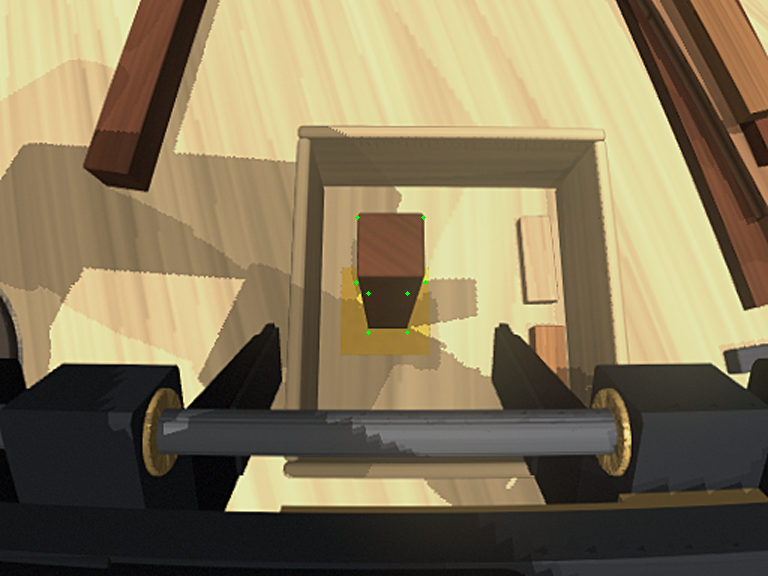

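The leg stands upright with its foot well inside the pad: the foot's near edge is about 27 mm from the pad's near edge, where 25 mm would be exactly centred. The offcuts are unmoved. I hand in.

```bash
python3 -c "
from cell import env
print(env.job_done()); s=env.state(); print(s['t'],s['ft_force'])"
```

```text
the job is handed in; nothing more can be done
None
the job is handed in; nothing more can be done
```

The leg now stands upright on its rubber foot on the yellow square, and I handed the job in just after the last check at about t = 15.3 s; the hand-in gave no verdict.

- **Lean:** I gripped the leg at mid-upper length and lifted its plain end over the +x end wall. I lowered it to about 36° elevation (54° from vertical) and let go. The pictures show it stayed there without moving while the fingers were open and backed off.
- **Standing it up:** I regripped it about 17 mm from its top and turned it upright with the foot at most about 13 mm above the floor. I set it down until the floor carried its weight, then released it and backed the arm off.
- **Last checks:** In all three cameras the leg matches the predicted upright pose. Just before release the arm pose put its tilt at about 0.3°. The foot's centre is within about 3 mm of the square's centre. The offcuts are unmoved in the last pictures; I did not re-measure the glue, jar and tape, but the arm did not go near them.
- **Small disagreements:**
    - The foot appears about 3 mm nearer the +x wall in the wrist view than I predicted, well inside the 27 mm allowed.
    - The force rose to about 6 N once during the first lift, when the foot was close to the -x wall and may have brushed it.

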